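# Tighten down a compass bezel evenly

## Robot

A 7-joint arm with a two-finger parallel gripper is mounted at the origin on the work surface. World frame = base frame: x ahead of the robot, y to its left, z up, the work surface at z = 0. Lengths are in m, angles in rad, forces in N, time in s.
With the tool pointing down it reaches from about 0.425 to 0.875 m from the base axis. Payload 8.4 kg.
Tool frame: the origin (TCP) lies midway between the tips of the shut fingers; the grasp point (between the pads) lies behind it (manip.hold_point_z is the z of the grasp point in the tool frame, in m); z points along the fingers, y is the line along which they close (so a half turn about z gives the same grasp; the last joint's range is limited). The gripper opens to 87 mm and grips with 3 to 60 N. Pads are 19 mm wide; open, the fingers measure 117 mm over their backs; the gripper's body (75 mm by 190 mm) begins 51 mm behind the grasp point.
Start: joints at [1.229, 0.333, 0.04, 1.465, -0.013, 1.343, -0.059], TCP at [0.156, -0.631, 0.223] pointing down, gripper open.
Joint ranges: [-2.58, 2.58], [-0.38, 2.09], [-1.3, 1.39], [0.25, 2.4], [-1.5, 4.64], [0.08, 2.09], [-2.65, 2.65]. Speed limits (rad/s): [2.22, 2.22, 2.79, 2.79, 3.14, 3.14, 3.14].

## Interface

Orientations are given as a rotation vector (axis times angle).
In Python, from cell import manip gives the robot as it stands.
- The arm moves only by the shell command python3 -m creep 'ROWS' [FORCE]. ROWS is JSON, a list that holds one entry, the list of rows, each a list of 5 numbers: the finger opening in mm, from 0 to 87, then the shift along the tool's x, y, z in mm, then the turn about the tool's z in degrees. In form: [[[hand, x, y, z, spin], ...]]. A call has 1 to 12 rows; each row shifts and turns the commanded pose from where the row before left it, along the tool's axes as they then stand; what a row does not reach is not made up. A row lasts 1/8 s, in which the tool goes at most 62.5 mm and 10.7 degrees, less where a joint would pass 70% of its speed; a pose out of reach is approached as far as the arm can. A call is refused whole if a number of a shift passes 62.5 or a number of a turn 10.7, either way. A call with a gripper value outside its range is refused whole. The fingers move at their own pace and stop on an object; FORCE is the grip in N (left out, the last holds). Time passes only in rows, so rows that do not move let the fingers close. It gives the time, the measured TCP pose, the force, the opening and the grip force at its end, in the units of the state.
- manip.state(): the state, without advancing time (a new reading comes with each control period).
- manip.grab_frame(name): name is "side" or "top" or "wrist"; returns a dict with "image" (384x512x3 uint8, red, green, blue), "mtx" (3x3 intrinsics, pixels), "R" (3x3) and "t" (3): a world point X has camera coordinates R X + t. Camera axes: x right, y down, z forward; pixel columns grow to the right and rows downward; lengths in m; the calibration is good to about 2 mm. A picture is of the moment at which its call begins. There is no depth.
- manip.job_done(): hands the job in; it is judged then, once.
The state is a dict: "time_s": time; "joint_positions": joint angles; "dq": joint speeds; "joint_torque": joint torques, N m; "tcp_pos": TCP position; "eef_rot": TCP orientation; "force": force on the tool from outside, world axes, zero at the start; "moment": the same for the moment, N m; "width": finger opening in m; "finger_force": force on a finger pad.
Only numpy, scipy, OpenCV 4.12 (cv2) and the standard library are available. Lean on these libraries where they do the work, as an engineer would, in place of code of your own. Each camera call takes 0.05 s, during which the arm holds its last target. There are 200 camera calls.

## Task

The chrome bezel of the compass on the tilted stand is held by three captive wing bolts that are still loose. Turn all three clockwise until each just begins to nip the bezel, and only then go round again and tighten every one fully, hard up against its end stop, so that the gasket under the bezel is squeezed evenly. Do not press on the compass glass, and leave the other things on the bench where they are.

Things in the scene. Friction and masses are not known exactly. Their poses are not given: they have to be found in the camera images.
- stand: fixed compass stand: green base 270 x 310 mm, two cheeks 145 mm high at its left and right edges (|y| 138 to 150 mm), between them a carrier plate 246 x 262 mm inclined 0.45 rad (26 deg), low edge to -x. Origin: centre of the base's underside, x to the high edge, z up. Carrier's top face centre: 115 mm above it. On it the compass: chrome bezel 220 mm across, top 12 mm above the carrier
- glass: compass glass in the middle of the bezel: low dome 125 mm across, standing 15 mm above the bezel's top face. Origin: on the compass axis, 12 mm below the bezel's top face; z is the outward normal of the inclined face. Not to be pressed
- wing_a (a point): captive wing bolt a, in the high part of the bezel, 90 mm from the compass axis (bolts 120 deg apart, compass swung up to 0.4 rad). Black bar grip 46 mm long, 11 thick, from 12 to 34 mm above the bezel's top face, white dot on one wing. Point: on the bolt axis, 25 mm above the bezel. x along the wings to the dot, z outward along the bolt axis. Turns with the bolt, keeps its height
- wing_b (a point): captive wing bolt b, low on the left seen from the robot, 90 mm from the compass axis (bolts 120 deg apart, compass swung up to 0.4 rad). Black bar grip 46 mm long, 11 thick, from 12 to 34 mm above the bezel's top face, white dot on one wing. Point: on the bolt axis, 25 mm above the bezel. x along the wings to the dot, z outward along the bolt axis. Turns with the bolt, keeps its height
- wing_c (a point): captive wing bolt c, low on the right seen from the robot, 90 mm from the compass axis (bolts 120 deg apart, compass swung up to 0.4 rad). Black bar grip 46 mm long, 11 thick, from 12 to 34 mm above the bezel's top face, white dot on one wing. Point: on the bolt axis, 25 mm above the bezel. x along the wings to the dot, z outward along the bolt axis. Turns with the bolt, keeps its height
- run_a (a joint): how far bolt a has been run down on its thread, rad, growing when turned clockwise seen from outside (about -z of wing_a). It starts 0.6 to 1.4 rad short of nipping the bezel; the value at which it nips differs from bolt to bolt and is to be felt. Turns freely, about 0.06 N m, and stays where left.
- run_b (a joint): how far bolt b has been run down on its thread, rad, growing when turned clockwise seen from outside (about -z of wing_b). It starts 0.6 to 1.4 rad short of nipping the bezel; the value at which it nips differs from bolt to bolt and is to be felt. Turns freely, about 0.06 N m, and stays where left.
- run_c (a joint): how far bolt c has been run down on its thread, rad, growing when turned clockwise seen from outside (about -z of wing_c). It starts 0.6 to 1.4 rad short of nipping the bezel; the value at which it nips differs from bolt to bolt and is to be felt. Turns freely, about 0.06 N m, and stays where left.
- nip_a (a joint): how far bolt a has been tightened after it nipped, rad, same direction: 0 until it nips, 0.7 at its hard end stop. Needs about 0.4 N m (so a firm grip, 40 N or more, on the wings) and stays where left. The bolt's whole turn is run_a + nip_a.
- nip_b (a joint): how far bolt b has been tightened after it nipped, rad, same direction: 0 until it nips, 0.7 at its hard end stop. Needs about 0.4 N m (so a firm grip, 40 N or more, on the wings) and stays where left. The bolt's whole turn is run_b + nip_b.
- nip_c (a joint): how far bolt c has been tightened after it nipped, rad, same direction: 0 until it nips, 0.7 at its hard end stop. Needs about 0.4 N m (so a firm grip, 40 N or more, on the wings) and stays where left. The bolt's whole turn is run_c + nip_c.
- ball_p: black iron quadrant ball 90 mm across on a flat boss, 94 mm high, loose; origin: centre of its underside. To be left alone.
- ball_s: black iron quadrant ball 90 mm across on a flat boss, 94 mm high, loose; origin: centre of its underside. To be left alone.
- shadow_pin: brass shadow pin, 86 mm high on a 44 mm foot, loose; origin: centre of its underside. To be left alone.
- teak_block: teak mounting block 125 x 85 x 28 mm, loose; origin: centre of its underside. To be left alone.
- screwdriver: screwdriver with a wooden handle and brass blade, lying along its x, loose; origin: at its middle on its underside. To be left alone.
- mug: blue mug 76 mm across, 85 mm high, handle at +y, loose; origin: centre of its underside. To be left alone.
- grease_tin: yellow tin 68 mm across, 50 mm high, loose; origin: centre of its underside. To be left alone.

How it is judged:
By the outcome, as a careful person would: the job done as asked, in the order asked, and still so for the second after the job is handed in, with the robot touching nothing.
It also fails if it takes over 72 s, if anything falls off the work surface, if the arm or the gripper's body presses on something with over 40 N, if the wrist force passes 120 N, or if a joint passes its speed limit or range.

## Working session

There is one attempt and no reset: what is moved stays moved. The work goes in short steps, Python scripts to look and compute and a shell command to move; the robot and the scene stay as the last step left them, time stands still between calls to the robot, and variables do not carry over. Pictures are saved under pics/ and viewed, at most 10 in all, crops included, and the job is handed in when it is done.

```bash
ls; mkdir -p pics; python3 - <<'E'
from cell import manip
import cv2,numpy as np
print(manip.state(), manip.hold_point_z)
for n in ["side","top"]:
    f=manip.grab_frame(n)
    np.savez(n+".npz",**f)
    cv2.imwrite(f"pics/{n}0.png",cv2.resize(f["image"][:,:,::-1],(800,600),interpolation=cv2.INTER_CUBIC))
    print(n,f["mtx"],f["R"],f["t"],-f["R"].T@f["t"])
E
```

```text
pics
{'time_s': 0.0, 'joint_positions': array([ 1.22878794,  0.3339209 ,  0.03988457,  1.46627012, -0.0134182 ,
        1.34330709, -0.05848308]), 'dq': array([ 0.00086965, -0.00055289, -0.00042921,  0.00103389,  0.00074922,
       -0.00102375,  0.00093118]), 'joint_torque': array([-8.93105316e-04, -6.56361866e+01,  1.33457512e+00, -4.03811860e+01,
       -5.99360000e-02,  4.46381886e-02,  1.50531805e-04]), 'tcp_pos': array([ 0.15613636, -0.6304812 ,  0.22165353]), 'eef_rot': array([-3.11687123e+00, -3.80248268e-01,  4.62889511e-04]), 'force': array([ 0.49286508,  0.12679302, -0.78199334]), 'moment': array([-0.02960076, -0.03628602,  0.07646867]), 'finger_force': 0.0, 'width': 0.08716275566571546} -0.0187
side [[383.66030945   0.         245.45556424]
 [  0.         383.66030945 192.92481211]
 [  0.           0.           1.        ]] [[ 9.79216772e-01 -2.02815754e-01  5.31458682e-04]
 [-1.18891175e-01 -5.76138684e-01 -8.08658831e-01]
 [ 1.64314945e-01  7.91789105e-01 -5.88277666e-01]] [-0.49330204  0.19407033  0.87277738] [ 0.36271251 -0.67929362  0.6706343 ]
top [[363.07191042   0.         252.97401767]
 [  0.         363.07191042 188.20666672]
 [  0.           0.           1.        ]] [[-0.02868583 -0.99958383  0.00304709]
 [-0.99533631  0.0282828  -0.09222638]
 [ 0.09210182 -0.00567847 -0.9957334 ]] [0.04159608 0.5489479  1.15417802] [0.4412791  0.03260695 1.19975434]
```

View pics/top0.png

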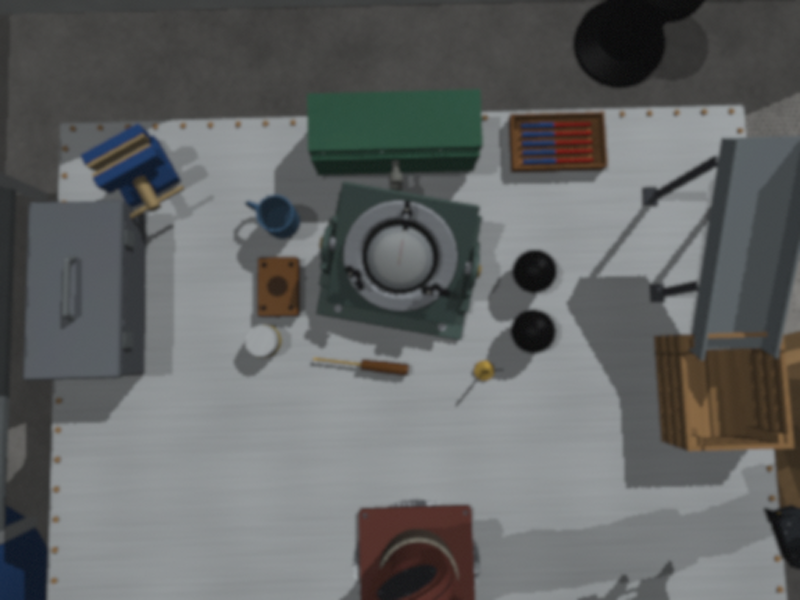

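View pics/side0.png

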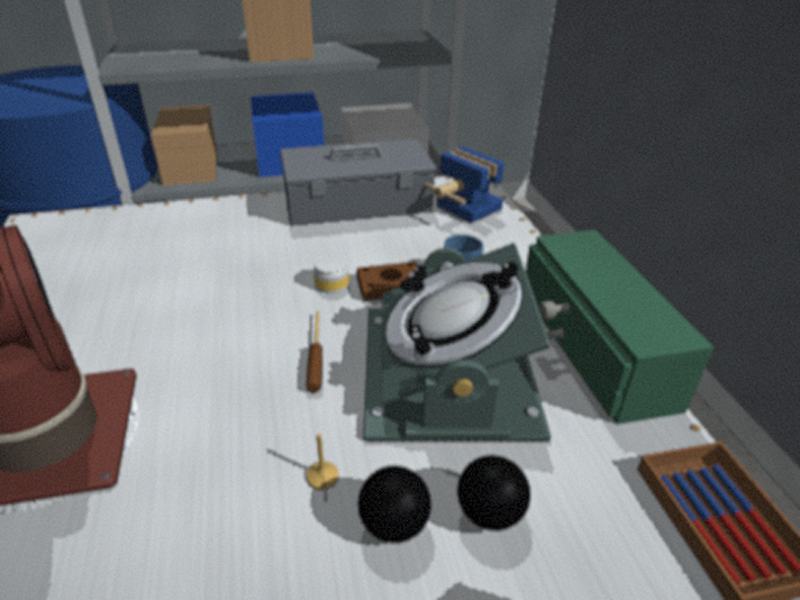

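The top picture shows the stand with its bezel at about (400,257) in the 800-px view. The wings are near (407,210), (355,280) and (437,291). The side picture shows the same wings at (508,273), (412,278) and (420,343). I'll enlarge both for measuring.

```bash
python3 - <<'E'
import cv2,numpy as np
out=[]
for n,(x0,y0,w,h) in dict(top=(196,110,120,112),side=(225,150,130,140)).items():
    im=np.load(n+".npz")["image"][y0:y0+h,x0:x0+w,::-1]
    im=cv2.convertScaleAbs(im,alpha=1.5,beta=10)
    s=400/w; im=cv2.resize(im,(400,int(h*s)),interpolation=cv2.INTER_CUBIC)
    for k in range(0,w,10):
        cv2.putText(im,str(x0+k),(int(k*s),8),0,.3,(0,255,255)); cv2.line(im,(int(k*s),10),(int(k*s),14),(0,255,255))
    for k in range(10,h,10):
        cv2.putText(im,str(y0+k),(0,int(k*s)+3),0,.3,(0,255,255)); 
    out.append(cv2.copyMakeBorder(im,0,440-im.shape[0],0,0,cv2.BORDER_CONSTANT))
cv2.imwrite("pics/crop1.png",np.hstack(out))
E
```

```text
(no output)
```

View pics/crop1.png

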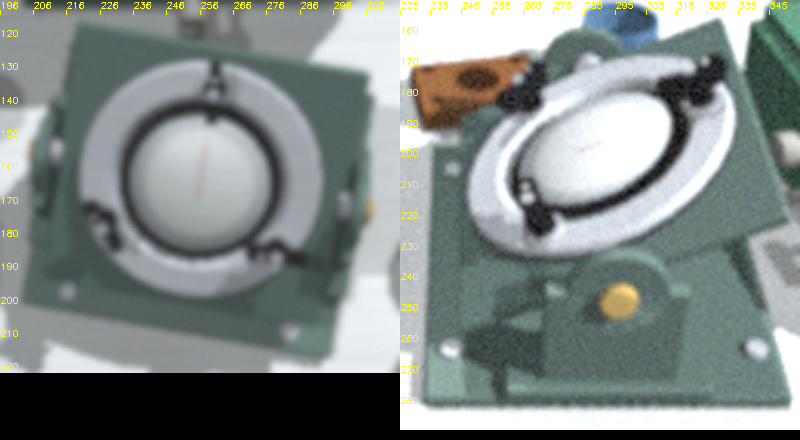

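Pixel picks, in original image pixels:
- **Top:** bezel centre (256,164); carrier corners (219,117) and (307,132); wings a (260.5,137.6), b (227,178) and c (279,185.6).
- **Side:** carrier corners (329,156.5) and (352,222); base corners (233,281) and (352,281); wings a (319,177), b (265,178) and c (268.5,217).

I'll fit the stand pose and the compass swing together.

```bash
cat > h.py <<'E'
import numpy as np,cv2
from scipy.optimize import least_squares
from scipy.spatial.transform import Rotation as Ro
def proj(f,X):
    c=np.asarray(X)@f["R"].T+f["t"]; p=c@f["mtx"].T; return p[:,:2]/p[:,2:]
TILT=Ro.from_euler('y',-0.45)   # high edge to +x
def face(p,P):  # points in inclined face frame (z=0 carrier top) -> world
    x,y,yaw=p[:3]; s=TILT.apply(P)+[0,0,.115]
    return Ro.from_euler('z',yaw).apply(s)+[x,y,0]
def base(p,P): return Ro.from_euler('z',p[2]).apply(P)+[p[0],p[1],0]
def bolt(p,k,h=.037,r=.09):
    a=p[3]+k*2*np.pi/3; return face(p,[[r*np.cos(a),r*np.sin(a),h]])[0]
N=Ro.from_euler
def nrm(p): return Ro.from_euler('z',p[2]).apply(TILT.apply([0,0,1]))
E
python3 - <<'E'
from h import *
T=np.load("top.npz");S=np.load("side.npz")
def model(p):
    W=[bolt(p,k,.039) for k in range(3)]
    t=np.vstack([face(p,[[0,0,.012],[.123,.131,0],[.123,-.131,0]]),W])
    s=np.vstack([face(p,[[.123,.131,0],[.123,-.131,0]]),base(p,[[-.135,-.155,0],[.135,-.155,0]]),W])
    return np.vstack([proj(T,t),proj(S,s)])
obs=np.array([[256.3,163.7],[219.4,116.6],[307,131.6],[260.5,137.6],[226.9,178.1],[279.1,185.6],
 [329,156.5],[351.7,222.1],[233,280.6],[352.4,281],[319.2,177],[265,178.3],[268.5,217.3]])
r=least_squares(lambda p:(model(p)-obs).ravel(),[.55,0,0,0],loss='soft_l1')
p=r.x;print(p.round(4));print((model(p)-obs).round(1).tolist())
np.save("p.npy",p)
for k in range(3):print("abc"[k],bolt(p,k).round(4))
print(nrm(p))
E
```

```text
[ 0.615   0.0142 -0.2068  0.0151]
[[-0.2, 1.3], [-0.5, -0.7], [0.8, 0.1], [-0.3, 0.0], [0.4, -0.4], [0.1, 0.7], [0.5, -2.4], [0.3, -2.7], [-0.6, 3.2], [0.5, 3.1], [0.9, -2.0], [-0.7, -0.4], [-0.5, -0.3]]
a [0.6789 0.0022 0.1875]
b [0.5745 0.1016 0.1282]
c [ 0.5445 -0.0513  0.1293]
[-0.425695    0.08932402  0.9004471 ]
```

```bash
cat >> h.py <<'E'
def to_tool(s,d): return Ro.from_rotvec(s["eef_rot"]).inv().apply(d)*1000
def yaw_of(s):  # direction of tool y in the world, deg
    v=Ro.from_rotvec(s["eef_rot"]).apply([0,1,0]); return np.degrees(np.arctan2(v[1],v[0]))
E
python3 - <<'E'
from h import *
from cell import manip
s=manip.state();R=Ro.from_rotvec(s["eef_rot"]).as_matrix();print(R.round(3),yaw_of(s))
print(to_tool(s,np.array([.56,.02,.38])-s["tcp_pos"]).round(1))
w=manip.grab_frame("wrist")
c=-w["R"].T@w["t"];print(to_tool(s,c-s["tcp_pos"]),(R.T@w["R"].T).round(3))
E
```

```text
[[ 0.971  0.24  -0.   ]
 [ 0.24  -0.971  0.001]
 [-0.    -0.001 -1.   ]] -76.0869421274081
[ 548.4 -534.6 -157.5]
[  74.91619721    0.98115909 -162.11328726] [[ 0.001 -0.961 -0.277]
 [ 1.     0.001 -0.001]
 [ 0.001 -0.277  0.961]]
```

```bash
python3 -m creep '[[[30,0,0,-55,0],[30,10,-10,-55,0],[30,38,-38,-25,0],[30,40,-40,-12,0],[30,42,-40,-10,0],[30,42,-40,0,0],[30,42,-40,0,0],[30,42,-40,0,0],[30,42,-40,0,0],[30,42,-40,0,0],[30,42,-40,0,0],[30,42,-40,0,0]]]' 10
python3 -m creep '[[[30,42,-40,0,0],[30,42,-40,0,0],[30,42,-40,0,0],[30,38,-36,0,0],[30,0,0,0,0]]]'
python3 - <<'E'
from h import *
from cell import manip
s=manip.state();print(s["tcp_pos"],yaw_of(s),s["joint_positions"].round(2),s["moment"],s["force"])
w=manip.grab_frame("wrist");np.savez("wrist1.npz",**w)
im=cv2.resize(w["image"][:,:,::-1],(800,600),interpolation=cv2.INTER_CUBIC)
p=np.load("p.npy")
for k in range(3):
    u=proj(w,[bolt(p,k)])[0]*800/512; cv2.circle(im,tuple(int(v) for v in u),4,(0,0,255),1)
cv2.imwrite("pics/w1.png",im)
E
```

```text
time_s: 1.65
tcp_pos: [0.4703, -0.1313, 0.3796]
eef_rot: [3.118, 0.38, 0.0]
force: [0.9, -0.4, -0.3]
width: 0.0306
finger_force: 0.0
time_s: 2.28
tcp_pos: [0.5919, 0.0625, 0.3782]
eef_rot: [-3.114, -0.39, 0.003]
force: [0.1, -0.2, 0.4]
width: 0.03
finger_force: 0.0
[0.59188321 0.06247059 0.37819464] -75.71151274932987 [ 0.36  0.25 -0.68  1.3   0.15  1.64 -1.62] [-0.03142271  0.00183423  0.00936755] [ 0.14477821 -0.18829571  0.37529588]
```

View pics/w1.png

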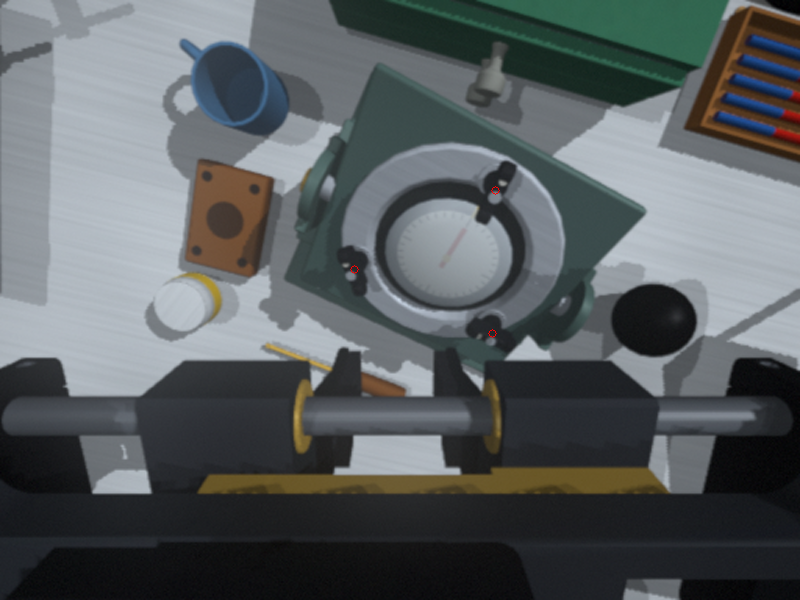

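The wrist picture shows the bezel clearly. Wing a is near (495,190), b near (353,270) and c near (490,332). The fitted circles fall on the wings. I'll enlarge this view to refine the fit and to find the dots.

```bash
python3 - <<'E'
import cv2,numpy as np
im=np.load("wrist1.npz")["image"][:,:,::-1]
out=[]
for x0,y0 in [(290,95),(205,145),(290,185)]:
    c=cv2.resize(cv2.convertScaleAbs(im[y0:y0+50,x0:x0+50],alpha=1.6,beta=15),(400,400)[:2] and (260,260),interpolation=cv2.INTER_CUBIC)
    for k in range(0,50,10):
        cv2.putText(c,str(x0+k),(int(k*5.2),8),0,.3,(0,0,255));cv2.putText(c,str(y0+k),(0,int(k*5.2)+3),0,.3,(0,0,255))
    out.append(c)
z=np.hstack(out)
x0,y0=180,40
c=cv2.resize(im[y0:y0+205,x0:x0+240],(398,340),interpolation=cv2.INTER_CUBIC)
c=cv2.copyMakeBorder(c,0,0,0,780-398,cv2.BORDER_CONSTANT)
cv2.imwrite("pics/w1c.png",z)
# bezel ellipse: bright annulus outline
E
```

```text
(no output)
```

View pics/w1c.png

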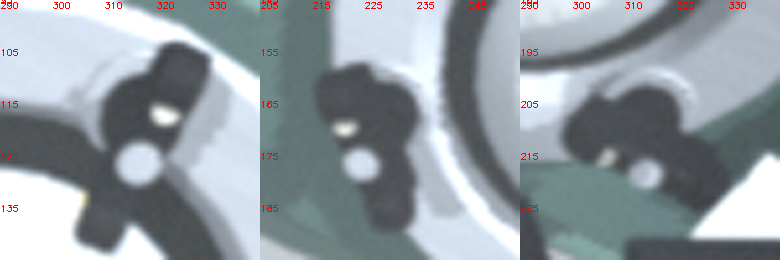

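The crops show a grey cap on each bolt axis: a (316.7,126.4), b (224.5,176.5), c (314,218). The white dots are at a (322,117), b (221.3,169.5) and c (306.5,215.3).

```bash
cat > fit.py <<'E'
from h import *
T=np.load("top.npz");S=np.load("side.npz");W1=np.load("wrist1.npz")
def model(p,hc):
    W=[bolt(p,k,.039) for k in range(3)]
    t=np.vstack([face(p,[[0,0,.012],[.123,.131,0],[.123,-.131,0]]),W])
    s=np.vstack([face(p,[[.123,.131,0],[.123,-.131,0]]),base(p,[[-.135,-.155,0],[.135,-.155,0]]),W])
    return np.vstack([proj(T,t)*.3,proj(S,s)*.2,proj(W1,[bolt(p,k,hc) for k in range(3)])])
obs=np.array([[256.3,163.7],[219.4,116.6],[307,131.6],[260.5,137.6],[226.9,178.1],[279.1,185.6],
 [329,156.5],[351.7,222.1],[233,280.6],[352.4,281],[319.2,177],[265,178.3],[268.5,217.3],[316.7,126.4],[224.5,176.5],[314,218]])
obs[:6]*=.3;obs[6:13]*=.2
hc=.047
r=least_squares(lambda p:(model(p,hc)-obs).ravel(),[.61,0.01,-.2,0],loss='soft_l1')
p=r.x;print(p.round(4),(model(p,hc)-obs)[-3:].round(1).tolist())
np.save("p.npy",p)
def unproj(f,uv,o,n):
    d=f["R"].T@np.linalg.solve(f["mtx"],[*uv,1]);c=-f["R"].T@f["t"];return c+d*((o-c)@n)/(d@n)
n=nrm(p)
for k,uv in enumerate([(322,117),(221.3,169.5),(306.5,215.3)]):
    top=bolt(p,k,.046);v=unproj(W1,uv,top,n)-top
    # horizontal heading of the bar
    print("abc"[k],"point",bolt(p,k).round(4),"dot r",np.linalg.norm(v).round(4),"heading deg",np.degrees(np.arctan2(v[1],v[0])).round(1),"slope deg",np.degrees(np.arcsin(v[2]/np.linalg.norm(v))).round(1))
E
python3 fit.py
```

```text
[ 0.6139  0.0147 -0.204   0.0078] [[0.1, -0.2], [-0.1, -0.1], [0.1, 0.2]]
a point [0.6776 0.0022 0.1875] dot r 0.0126 heading deg -8.4 slope deg 25.7
b point [0.5737 0.1023 0.1285] dot r 0.0123 heading deg 35.5 slope deg 18.2
c point [ 0.5431 -0.0506  0.129 ] dot r 0.0128 heading deg 87.3 slope deg -4.3
```

The fit is consistent: cap residuals are under 0.3 px and all three dots sit at r ≈ 12.5 mm. I'll go to bolt a first.

```bash
cat > goal.py <<'E'
import sys
from h import *
from cell import manip
# goal.py bolt bar_heading_deg dz_mm : shift (tool mm) and spin (deg) to reach it
s=manip.state();p=np.load("p.npy");k="abc".index(sys.argv[1])
g=bolt(p,k)+[0,0,float(sys.argv[3])/1000]
print("t",round(s["time_s"],2),"shift",to_tool(s,g-s["tcp_pos"]).round(1),"spin",round((yaw_of(s)-(float(sys.argv[2])+90)+90)%180-90,1),
 "q",s["joint_positions"].round(2),"w",round(s["width"]*1000,1),"ff",round(s["finger_force"],1),"F",s["force"].round(1),"M",s["moment"].round(3))
E
python3 goal.py a -8.4 60; python3 goal.py b 35.5 60; python3 goal.py c 87.3 60
```

```text
t 2.33 shift [ 69.6  77.1 130.9] spin 22.5 q [ 0.36  0.25 -0.68  1.3   0.15  1.64 -1.61] w 30.3 ff 0.0 F [-0.4 -0.1 -0.6] M [-0.09  -0.053 -0.013]
t 2.33 shift [ -6.7 -45.2 190.2] spin -21.4 q [ 0.36  0.25 -0.68  1.3   0.15  1.64 -1.61] w 30.3 ff 0.0 F [-0.4 -0.1 -0.6] M [-0.09  -0.053 -0.013]
t 2.33 shift [-73.6  95.6 189.5] spin -73.2 q [ 0.36  0.25 -0.68  1.3   0.15  1.64 -1.61] w 30.3 ff 0.0 F [-0.4 -0.1 -0.6] M [-0.09  -0.053 -0.013]
```

```bash
python3 -m creep '[[[30,23,26,30,0],[30,23,26,35,0],[30,23.6,25,35,0],[30,0,0,31,7.5],[30,0,0,0,7.5],[30,0,0,0,7.5],[30,0,0,0,0]]]' 10 | head -2; python3 goal.py a -8.4 -10; python3 - <<'E'
from h import *
from cell import manip
w=manip.grab_frame("wrist");np.savez("wrist2.npz",**w)
im=w["image"][:,:,::-1].copy();p=np.load("p.npy")
for k in range(3):
    u=proj(w,[bolt(p,k,.047)])[0]; cv2.circle(im,tuple(int(v) for v in u),2,(0,0,255),1)
cv2.imwrite("pics/w2.png",cv2.resize(im,(800,600)))
E
```

```text
time_s: 3.2
tcp_pos: [0.6772, -0.0018, 0.2488]
t 3.2 shift [-0.2 -4.2 71.3] spin -0.3 q [ 0.33  0.43 -0.56  1.33  0.23  1.44 -1.94] w 29.9 ff 0.0 F [ 1.1 -0.5  0.4] M [ 0.011 -0.024  0.001]
```

View pics/w2.png

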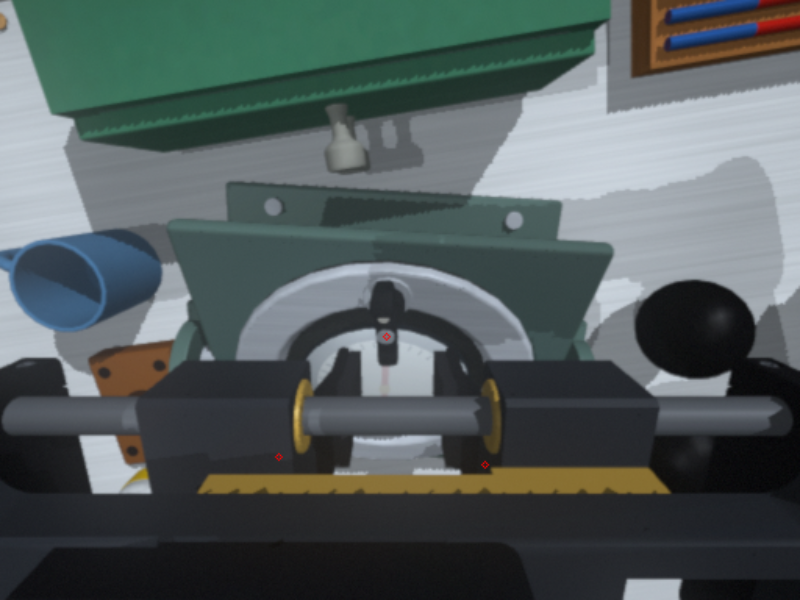

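The fitted circle sits exactly on a's cap at (387,337). Positive spin lowers joint 7, so I'll make a half turn first to leave range for the turning.

```bash
python3 -m creep '[[[30,0,-4,0,0],[30,0,0,0,-10.6],[30,0,0,0,-10.6],[30,0,0,0,-10.6],[30,0,0,0,-10.6],[30,0,0,0,-10.6],[30,0,0,0,-10.6],[30,0,0,0,-10.6],[30,0,0,0,-10.6],[30,0,0,0,-10.6],[30,0,0,0,-10.6],[30,0,0,0,-10.6]]]' 10 | head -2;  python3 -m creep '[[[30,0,0,0,-10.6],[30,0,0,0,-10.6],[30,0,0,0,-10.6],[30,0,0,0,-10.6],[30,0,0,0,-10.6],[30,0,0,0,-10.6],[30,0,0,0,0]]]' |head -2; python3 goal.py a -8.4 -10
```

```text
time_s: 4.75
tcp_pos: [0.6781, 0.0039, 0.2487]
time_s: 5.62
tcp_pos: [0.6781, 0.0038, 0.2485]
t 5.62 shift [ 0.2 -1.6 71. ] spin 0.0 q [ 0.64  0.62 -1.13  1.31  0.55  1.54  1.  ] w 30.0 ff 0.0 F [ 0.2 -0.4 -0.5] M [ 0.071 -0.145  0.001]
```

```bash
python3 -m creep '[[[30,0,-1.6,25,0],[30,0,0,25,0],[30,0,0,21,0],[30,0,0,0,0]]]' 10 | head -2;python3 goal.py a -8.4 -10; python3 -m creep '[[[0,0,0,0,0],[0,0,0,0,0],[0,0,0,0,0]]]' 10; python3 goal.py a -8.4 -10
```

```text
time_s: 6.12
tcp_pos: [0.6771, 0.0019, 0.176]
t 6.12 shift [-0.5  0.5 -1.4] spin -0.1 q [ 0.65  0.66 -1.1   1.41  0.58  1.43  0.97] w 30.3 ff 0.0 F [-0.   0.  -0.2] M [ 0.035 -0.143 -0.017]
time_s: 6.5
tcp_pos: [0.6784, 0.004, 0.1792]
eef_rot: [0.228, 3.131, 0.003]
force: [-0.7, 3.0, 4.5]
width: 0.0113
finger_force: 17.1
t 6.5 shift [ 0.4 -1.9  1.8] spin 0.1 q [ 0.65  0.66 -1.1   1.4   0.58  1.43  0.98] w 11.3 ff 17.1 F [-0.7  3.   4.5] M [ 0.433  0.06  -0.041]
```

```bash
python3 -m creep '[[[0,0,0,0,10],[0,0,0,0,10],[0,0,0,0,10],[0,0,0,0,0]]]' 10|head -1; python3 goal.py a -38.4 -10; python3 -m creep '[[[0,0,0,0,4],[0,0,0,0,0]]]'|head -1; python3 goal.py a -42.4 -10;  python3 -m creep '[[[0,0,0,0,4],[0,0,0,0,0]]]'|head -1; python3 goal.py a -46.4 -10
```

```text
time_s: 7.0
t 7.0 shift [-1.2 -2.5  2.4] spin -0.0 q [ 0.6   0.61 -1.    1.41  0.51  1.4   0.49] w 13.7 ff 12.8 F [-3.9  4.7  9.4] M [1.251 0.365 0.129]
time_s: 7.25
t 7.25 shift [-1.4 -2.6  2.5] spin 0.1 q [ 0.59  0.6  -0.99  1.41  0.5   1.39  0.43] w 14.1 ff 13.6 F [-4.   6.  10.1] M [1.43  0.467 0.11 ]
time_s: 7.5
t 7.5 shift [-1.7 -2.6  2.6] spin 0.1 q [ 0.58  0.6  -0.98  1.41  0.49  1.39  0.37] w 14.5 ff 14.2 F [-3.7  5.4 10.9] M [1.474 0.427 0.219]
```

```bash
for i in 1 2 3 ; do python3 -m creep '[[[0,0,0,0,4],[0,0,0,0,0]]]'|grep -E "^width|finger"|tr '\n' ' '; python3 goal.py a -46.4 -10 | sed 's/ q .*w/ w/';done
```

```text
width: 0.0149 finger_force: 14.4 t 7.75 shift [-2.  -2.6  2.8] spin -3.9 w 14.9 ff 14.4 F [-5.3  6.1 10.9] M [1.464 0.457 0.159]
width: 0.015 finger_force: 14.7 t 8.0 shift [-2.2 -2.5  2.8] spin -7.9 w 15.0 ff 14.7 F [-4.3  6.1 11.8] M [1.43  0.496 0.151]
width: 0.0154 finger_force: 15.0 t 8.25 shift [-2.5 -2.5  3. ] spin -11.9 w 15.4 ff 15.0 F [-3.5  7.1 11.3] M [1.516 0.527 0.167]
```

```bash
for i in 1 2 3 4; do python3 -m creep '[[[0,0,0,0,3],[0,0,0,0,0]]]'|grep -E "^width|finger"|tr '\n' ' '; python3 goal.py a -58.4 -10 | sed 's/ q .*w/ w/';done
```

```text
width: 0.0154 finger_force: 15.9 t 8.5 shift [-2.7 -2.4  3. ] spin -2.9 w 15.4 ff 15.9 F [-5.1  6.2 12.8] M [1.496 0.578 0.285]
width: 0.0162 finger_force: 16.9 t 8.75 shift [-2.8 -2.3  3.1] spin -5.9 w 16.2 ff 16.9 F [-4.9  5.9 13.5] M [1.52  0.642 0.234]
width: 0.0166 finger_force: 18.1 t 9.0 shift [-3.1 -2.1  3.2] spin -8.8 w 16.6 ff 18.1 F [-5.1  6.5 14.3] M [1.568 0.811 0.381]
width: 0.0169 finger_force: 20.3 t 9.25 shift [-3.  -2.   3.3] spin -11.9 w 16.9 ff 20.3 F [-5.5  5.5 13.9] M [1.477 0.761 0.425]
```

```bash
for i in 1; do python3 -m creep '[[[0,0,0,0,3],[0,0,0,0,0]]]'|grep -E "^width|finger"|tr '\n' ' '; python3 goal.py a -70.3 -10 | sed 's/ q .*w/ w/';done
python3 - <<'E'
from h import *
from cell import manip
f=[manip.grab_frame(n) for n in ("wrist","side","top")]
p=np.load("p.npy");o=[]
for w,z in zip(f,(60,26,26)):
    u,v=proj(w,[bolt(p,0,.047)])[0].astype(int);print(u,v)
    u=min(max(u,z),511-z);v=min(max(v,z),383-z)
    o.append(cv2.resize(cv2.convertScaleAbs(w["image"][v-z:v+z,u-z:u+z,::-1],alpha=1.5,beta=20),(266,266),interpolation=cv2.INTER_CUBIC))
cv2.imwrite("pics/a3.png",np.hstack(o))
E
```

```text
width: 0.018 finger_force: 22.2 t 9.5 shift [-3.  -1.9  3.4] spin -3.0 w 18.0 ff 22.2 F [-5.2  5.3 14.2] M [1.4   0.72  0.489]
245 249
318 172
260 138
```

View pics/a3.png

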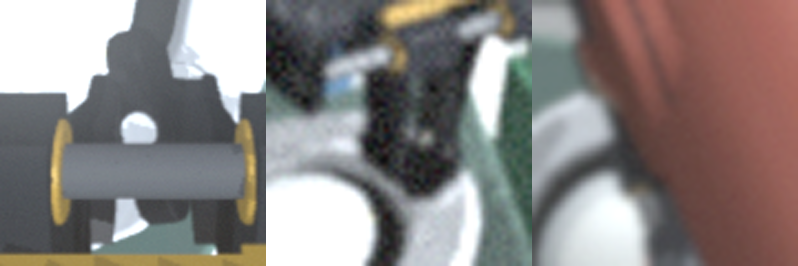

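Crop a3 shows wing a held between the fingers at (160,190), slightly skewed behind them. The moment has risen from 0.15 to 0.49 N m and the width has jumped, so a is nipping. A slightly firmer squeeze should confirm it.

```bash
for i in 1 2; do python3 -m creep '[[[0,0,0,0,0],[0,0,0,0,0]]]' 30|grep -E "^width|finger"|tr '\n' ' '; python3 goal.py a -70.3 -10 | sed 's/ q .*w/ w/';done
```

```text
width: 0.0163 finger_force: 34.1 t 9.9 shift [-2.9 -2.1  3.4] spin -2.9 w 16.3 ff 34.1 F [-4.3  5.  13.5] M [1.409 0.343 0.487]
width: 0.0165 finger_force: 34.1 t 10.15 shift [-2.9 -2.1  3.4] spin -2.9 w 16.5 ff 34.1 F [-4.6  5.3 14.4] M [1.337 0.366 0.574]
```

```bash
python3 -m creep '[[[28,0,0,0,0],[28,0,0,-6,0],[28,0,0,-30,0],[28,0,0,-40,0],[28,0,0,0,0]]]' 10|head -2; python3 goal.py b 35.5 60
```

```text
time_s: 10.78
tcp_pos: [0.6793, 0.0027, 0.2573]
t 10.78 shift [125.7 -73.2  68.3] spin 71.1 q [ 0.53  0.52 -0.9   1.3   0.4   1.5  -0.04] w 28.0 ff 0.0 F [ 0.6  0.7 -1. ] M [ 0.003 -0.128 -0.002]
```

```bash
python3 -m creep '[[[30,42,-24.4,0,0],[30,42,-24.4,0,0],[30,42,-24.4,0,0],[30,0,0,0,10],[30,0,0,0,10],[30,0,0,0,10],[30,0,0,20,10],[30,0,0,20,10],[30,0,0,20,10],[30,0,0,0,10.6],[30,0,0,0,0]]]' 10|head -2; python3 goal.py b 35.5 -9
```

```text
time_s: 12.15
tcp_pos: [0.5715, 0.1018, 0.1931]
t 12.15 shift [ 2.1  0.9 73.6] spin 0.6 q [ 0.4   0.3  -0.79  1.65  0.22  1.28 -1.37] w 30.0 ff 0.0 F [-0.7 -0.3 -1.1] M [-0.018 -0.005 -0.017]
```

```bash
python3 -m creep '[[[30,2.1,0.9,25,0.6],[30,0,0,25,0],[30,0,0,22,0],[30,0,0,0,0]]]' 10 | head -2;python3 goal.py b 35.5 -9; python3 -m creep '[[[0,0,0,0,0],[0,0,0,0,0],[0,0,0,0,0]]]' 10|grep wid; python3 goal.py b 35.5 -9;  python3 -m creep '[[[0,0,0,0,10],[0,0,0,0,10],[0,0,0,0,0]]]' 10|head -1; python3 goal.py b 15.5 -9
```

```text
time_s: 12.65
tcp_pos: [0.5729, 0.1021, 0.1202]
t 12.65 shift [0.7 0.3 0.7] spin 0.1 q [ 0.38  0.37 -0.76  1.73  0.28  1.16 -1.42] w 30.0 ff 0.0 F [-0.6  0.1 -0.1] M [-0.024 -0.031 -0.015]
width: 0.0154
t 13.03 shift [-1.1  0.8  3.2] spin -0.0 q [ 0.37  0.37 -0.76  1.72  0.28  1.16 -1.42] w 15.4 ff 10.0 F [-3.2  2.8  5.4] M [ 0.519  0.641 -0.073]
time_s: 13.4
t 13.4 shift [-0.6  1.6  3.1] spin -0.1 q [ 0.33  0.35 -0.7   1.73  0.25  1.15 -1.75] w 12.9 ff 9.9 F [-4.4  3.1  5.1] M [0.665 0.884 0.032]
```

```bash
python3 -m creep '[[[0,0,0,0,10],[0,0,0,0,0]]]'|head -1;python3 goal.py b 5.5 -9| sed 's/ q .*w/ w/'; for i in 1 2 3 4 5; do python3 -m creep '[[[0,0,0,0,4],[0,0,0,0,0]]]'>/dev/null; python3 goal.py b 5.5 -9 | sed 's/ q .*w/ w/';done
```

```text
time_s: 13.65
t 13.65 shift [-0.3  1.9  3.1] spin -0.1 w 12.5 ff 9.9 F [-4.1  3.   5. ] M [0.75  0.84  0.009]
t 13.9 shift [-0.2  1.9  3. ] spin -4.0 w 11.8 ff 9.9 F [-3.3  3.9  4.6] M [ 0.824  0.761 -0.03 ]
t 14.15 shift [-0.1  2.   3. ] spin -8.0 w 11.3 ff 9.9 F [-3.6  5.2  4.7] M [ 0.897  0.724 -0.015]
t 14.4 shift [0. 2. 3.] spin -12.0 w 11.2 ff 10.0 F [-3.   4.6  4.3] M [ 0.894  0.635 -0.045]
t 14.65 shift [0.1 2.1 3. ] spin -16.0 w 11.2 ff 10.0 F [-2.  5.  3.] M [ 1.011  0.542 -0.023]
t 14.9 shift [0.3 2.3 3. ] spin -20.0 w 11.1 ff 10.1 F [-1.9  5.2  2.7] M [1.272 0.462 0.046]
```

```bash
for i in 1 2 3 4; do python3 -m creep '[[[0,0,0,0,3],[0,0,0,0,0]]]'>/dev/null; python3 goal.py b -14.5 -9 | sed 's/ q .*\(-.*\]\) w/ q7 \1 w/';done
```

```text
t 15.15 shift [0.3 2.3 3. ] spin -3.0 q7 -2.29] w 11.0 ff 10.2 F [-1.4  4.   3.1] M [1.29  0.363 0.137]
t 15.4 shift [0.3 2.3 2.9] spin -6.0 q7 -2.34] w 11.8 ff 10.4 F [-1.   5.3  2.9] M [1.288 0.295 0.208]
t 15.65 shift [0.4 2.2 2.9] spin -9.0 q7 -2.39] w 12.6 ff 10.8 F [-1.5  5.8  1.8] M [1.288 0.201 0.252]
t 15.9 shift [0.5 2.2 2.9] spin -12.0 q7 -2.44] w 13.7 ff 11.1 F [-1.6  6.1  2.5] M [1.344 0.206 0.3  ]
```

```bash
for i in 1 2; do python3 -m creep '[[[0,0,0,0,0],[0,0,0,0,0]]]' 30 >/dev/null; python3 goal.py b -14.5 -9 | sed 's/ q .*\(-.*\]\) w/ q7 \1 w/';done
```

```text
t 16.15 shift [0.5 2.4 3. ] spin -11.9 q7 -2.44] w 12.1 ff 30.1 F [-0.4  5.8  1.2] M [1.453 0.167 0.471]
t 16.4 shift [0.5 2.4 2.9] spin -11.9 q7 -2.44] w 12.3 ff 30.1 F [-1.7  5.6  2.9] M [1.347 0.147 0.462]
```

```bash
python3 -m creep '[[[28,0,0,0,0],[28,0,0,-6,0],[28,0,0,-40,0],[28,0,0,-40,0],[28,0,0,0,0]]]' 10|head -2; python3 goal.py c 87.3 60
```

```text
time_s: 17.02
tcp_pos: [0.5758, 0.1023, 0.2113]
t 17.02 shift [ 39.2 151.4  22.1] spin 66.1 q [ 0.25  0.26 -0.59  1.62  0.15  1.3  -2.41] w 27.7 ff 0.0 F [ 1.   0.1 -0.6] M [0.031 0.019 0.009]
```

```bash
python3 -m creep '[[[28,13,50.5,0,0],[28,13,50.5,0,0],[28,13,50.5,0,0],[28,0,0,0,-10.5],[28,0,0,0,-10.5],[28,0,0,0,-10.5],[28,0,0,0,-10.5],[28,0,0,0,-10.5],[28,0,0,0,-10.5],[28,0,0,0,-10.5],[28,0,0,0,-10.5],[28,0,0,0,-10.5]]]' 10|head -2; python3 -m creep '[[[28,0,0,10,-10.5],[28,0,0,10,-8.9],[28,0,0,0,0]]]' |head -2; python3 goal.py c 87.3 -7
```

```text
time_s: 18.52
tcp_pos: [0.5405, -0.0511, 0.207]
time_s: 18.9
tcp_pos: [0.5401, -0.051, 0.1865]
t 18.9 shift [ 0.6  3.1 64.4] spin -0.1 q [ 0.63  0.2  -0.7   1.75  0.14  1.24 -0.15] w 28.1 ff 0.0 F [ 0.3  0.2 -0.6] M [-0.038 -0.049 -0.037]
```

```bash
python3 -m creep '[[[30,0.6,3.1,22,0],[30,0,0,22,0],[30,0,0,20,0],[30,0,0,0,0]]]' 10 | head -2;python3 goal.py c 87.3 -7| sed 's/ q .*w/ w/'; python3 -m creep '[[[0,0,0,0,0],[0,0,0,0,0],[0,0,0,0,0]]]' 10|grep wid; python3 goal.py c 87.3 -7| sed 's/ q .*w/ w/';  python3 -m creep '[[[0,0,0,0,10],[0,0,0,0,10],[0,0,0,0,0]]]' 10|head -1; python3 goal.py c 67.3 -7| sed 's/ q .*w/ w/'
```

```text
time_s: 19.4
tcp_pos: [0.5438, -0.05, 0.1227]
t 19.4 shift [-0.6 -0.7  0.7] spin -0.1 w 30.3 ff 0.0 F [-0.6  0.5  0.3] M [ 0.018 -0.135 -0.02 ]
width: 0.0165
t 19.77 shift [-0.5 -0.7  2.2] spin -0.0 w 16.5 ff 9.4 F [-5.2  0.4  5.4] M [-0.101  0.857 -0.088]
time_s: 20.15
t 20.15 shift [-0.4 -0.1  2. ] spin -0.2 w 16.1 ff 10.4 F [-6.2 -1.9  5.7] M [-0.317  1.187  0.051]
```

```bash
python3 -m creep '[[[0,0,0,0,8],[0,0,0,0,0]]]'|head -1;python3 goal.py c 59.3 -7| sed 's/ q .*w/ w/'; for i in 1 2 3 4 5; do python3 -m creep '[[[0,0,0,0,4],[0,0,0,0,0]]]'>/dev/null; python3 goal.py c 59.3 -7 | sed 's/ q .*w/ w/';done
```

```text
time_s: 20.4
t 20.4 shift [-0.5  0.2  1.9] spin -0.1 w 15.7 ff 10.2 F [-6.9 -0.1  5.8] M [-0.178  1.288  0.054]
t 20.65 shift [-0.6  0.3  1.8] spin -4.1 w 15.8 ff 10.3 F [-5.7  0.1  5. ] M [-0.074  1.317  0.088]
t 20.9 shift [-0.5  0.5  1.8] spin -8.0 w 15.9 ff 10.2 F [-6.9 -0.5  5.7] M [-0.03   1.453  0.072]
t 21.15 shift [-0.6  0.7  1.8] spin -12.0 w 15.4 ff 10.3 F [-7.8 -0.1  6.3] M [ 0.086  1.502 -0.005]
t 21.4 shift [-0.5  0.9  1.8] spin -16.0 w 15.6 ff 10.5 F [-7.2  0.8  6.5] M [0.172 1.68  0.156]
t 21.65 shift [-0.4  1.   1.8] spin -20.0 w 16.1 ff 11.3 F [-8.9  1.   7. ] M [0.148 1.656 0.199]
```

```bash
for i in 1 2; do python3 -m creep '[[[0,0,0,0,3],[0,0,0,0,0]]]'>/dev/null; python3 goal.py c 39.3 -7 | sed 's/ q .*w/ w/';done;for i in 1 2; do python3 -m creep '[[[0,0,0,0,0],[0,0,0,0,0]]]' 30 >/dev/null; python3 goal.py c 39.3 -7 | sed 's/ q .*w/ w/';done
```

```text
t 21.9 shift [-0.4  1.1  1.7] spin -3.0 w 16.7 ff 11.9 F [-8.3  1.5  6.4] M [0.192 1.637 0.284]
t 22.15 shift [-0.4  1.2  1.7] spin -6.0 w 17.4 ff 12.3 F [-7.9  1.7  5.7] M [0.192 1.608 0.318]
t 22.4 shift [-0.4  1.2  1.7] spin -5.9 w 15.6 ff 28.6 F [-8.6  1.4  5.9] M [0.195 1.595 0.439]
t 22.65 shift [-0.4  1.2  1.7] spin -5.9 w 15.1 ff 28.6 F [-8.1  1.2  6.5] M [0.15  1.607 0.378]
```

All three bolts now nip. Second round: I'm already on c, so I'll tighten it with a firm grip.

```bash
python3 -m creep '[[[0,0,0,0,0],[0,0,0,0,0]]]' 58 >/dev/null; python3 goal.py c 33.3 -7 | sed 's/ q .*w/ w/'; for i in 1 2 3 4; do python3 -m creep '[[[0,0,0,0,4],[0,0,0,0,4],[0,0,0,0,0]]]'>/dev/null; python3 goal.py c 33.3 -7 | sed 's/ q .*w/ w/';done
```

```text
t 22.9 shift [-0.5  1.   2. ] spin 0.1 w 13.4 ff 53.8 F [-8.6  1.4  7. ] M [-0.023  1.616  0.313]
t 23.27 shift [-0.6  1.5  2.3] spin -8.0 w 12.7 ff 55.2 F [-11.2   2.3  11.6] M [0.339 1.875 0.323]
t 23.65 shift [-0.3  1.5  2.2] spin -16.0 w 12.2 ff 57.0 F [-10.5   2.8  10. ] M [0.227 1.84  0.307]
t 24.02 shift [-0.   1.7  2.2] spin -24.0 w 10.8 ff 57.3 F [-9.7  2.8 10.4] M [0.261 1.853 0.27 ]
t 24.4 shift [0.1 2.1 2.2] spin -31.9 w 10.9 ff 57.6 F [-10.1   2.4   9.9] M [0.513 1.85  0.619]
```

```bash
for i in 1 2 3 4; do python3 -m creep '[[[0,0,0,0,3],[0,0,0,0,0]]]'>/dev/null; python3 goal.py c 1.3 -7 | sed 's/ q .*w/ w/';done
```

```text
t 24.65 shift [0.1 2.2 2.3] spin -2.9 w 11.6 ff 59.1 F [-10.    4.3   9.5] M [0.585 1.685 0.877]
t 24.9 shift [0.1 2.4 2.3] spin -5.8 w 12.0 ff 61.7 F [-10.    3.3   9.9] M [0.669 1.666 1.221]
t 25.15 shift [0.8 2.3 2.4] spin -8.8 w 12.5 ff 62.7 F [-12.6   5.1  12.6] M [0.683 2.345 1.196]
t 25.4 shift [0.8 2.4 2.4] spin -11.8 w 12.8 ff 67.4 F [-11.5   3.7  13.4] M [0.692 2.221 1.488]
```

c has hit its hard stop: the moment is 1.5 N m and rising, and the width is growing. Next is a.

```bash
python3 -m creep '[[[28,0,0,0,0],[28,0,0,-6,0],[28,0,0,-50,0],[28,0,0,-60,0],[28,0,0,-20,0],[28,0,0,0,0]]]' 10|head -2; python3 goal.py a -72 60
```

```text
time_s: 26.15
tcp_pos: [0.5453, -0.0501, 0.2618]
t 26.15 shift [120.2 -76.1  14.9] spin 61.3 q [ 0.43  0.13 -0.46  1.64  0.06  1.38 -1.8 ] w 27.8 ff 0.0 F [-0.4  0.3 -0.1] M [ 0.048 -0.007 -0.008]
```

```bash
python3 -m creep '[[[28,40,-25.4,0,0],[28,40,-25.4,0,0],[28,40,-25.3,0,0],[28,0,0,0,-10.5],[28,0,0,0,-10.5],[28,0,0,0,-10.5],[28,0,0,0,-10.5],[28,0,0,0,-10.5],[28,0,0,0,-10.5],[28,0,0,0,-10.5],[28,0,0,0,-10.5],[28,0,0,0,-10.5]]]' 10|head -2; python3 -m creep '[[[28,0,0,0,-10.5],[28,0,0,10,-10.5],[28,0,0,0,-3.2],[28,0,0,0,0]]]' |head -2; python3 goal.py a -72 -7
```

```text
time_s: 27.65
tcp_pos: [0.6757, 0.0024, 0.2578]
time_s: 28.15
tcp_pos: [0.6758, 0.0024, 0.248]
t 28.15 shift [-0.8  1.8 67.5] spin -0.0 q [ 0.49  0.5  -0.83  1.32  0.36  1.48  0.01] w 28.0 ff 0.0 F [ 0.2 -0.3  0.4] M [-0.091 -0.101 -0.053]
```

```bash
python3 -m creep '[[[30,-0.8,1.8,24,0],[30,0,0,24,0],[30,0,0,19,0],[30,0,0,0,0]]]' 10 | head -2;python3 goal.py a -72 -7| sed 's/ q .*w/ w/'; python3 -m creep '[[[0,0,0,0,0],[0,0,0,0,0],[0,0,0,0,0],[0,0,0,0,0]]]' 58|grep wid; python3 goal.py a -72 -7| sed 's/ q .*w/ w/';  for i in 1 2 3 4; do python3 -m creep '[[[0,0,0,0,4],[0,0,0,0,4],[0,0,0,0,0]]]'>/dev/null; python3 goal.py a -72 -7 | sed 's/ q .*w/ w/';done
```

```text
time_s: 28.65
tcp_pos: [0.678, 0.0025, 0.1811]
t 28.65 shift [-0.2 -0.5  0.7] spin -0.0 w 30.3 ff 0.1 F [ 0.5  0.4 -0.3] M [-0.031 -0.148  0.014]
width: 0.0143
t 29.15 shift [-0.4 -1.8  2.9] spin 0.1 w 14.3 ff 52.8 F [ 5.3  1.1 -1.9] M [ 0.529 -1.471  0.482]
t 29.52 shift [-0.7 -1.6  2.7] spin -7.9 w 14.1 ff 53.9 F [ 5.   2.3 -2.9] M [ 0.598 -1.675  0.531]
t 29.9 shift [-0.8 -1.3  2.6] spin -15.9 w 14.2 ff 55.3 F [ 5.5  1.4 -2.9] M [ 0.608 -1.624  0.649]
t 30.27 shift [-0.8 -1.1  3.1] spin -23.9 w 13.7 ff 58.0 F [1.9 2.1 1.4] M [ 0.465 -1.325  0.511]
t 30.65 shift [-0.9 -0.7  3.3] spin -31.8 w 13.5 ff 58.6 F [0.7 1.5 5.7] M [ 0.433 -0.78   0.558]
```

```bash
for i in 1 2 3 4 5 ; do python3 -m creep '[[[0,0,0,0,4],[0,0,0,0,0]]]'>/dev/null; python3 goal.py a -104 -7 | sed 's/ q .*w/ w/';done
```

```text
t 30.9 shift [-1.1 -0.6  3.3] spin -3.8 w 13.9 ff 60.2 F [0.6 1.2 5.6] M [ 0.412 -0.778  0.963]
t 31.15 shift [-1.3 -0.4  3.3] spin -7.7 w 15.0 ff 63.7 F [0.3 0.9 6.2] M [ 0.515 -0.661  1.313]
t 31.4 shift [-0.6 -0.5  3.5] spin -11.8 w 15.2 ff 66.0 F [-2.   0.4  8.7] M [-0.11  -0.335  1.419]
t 31.65 shift [-0.8 -0.4  3.5] spin -15.7 w 16.0 ff 72.6 F [-1.6  0.3  8. ] M [-0.066 -0.336  1.827]
t 31.9 shift [-1.  -0.2  3.6] spin -19.7 w 16.3 ff 80.7 F [-0.9  0.   7.9] M [ 0.084 -0.347  2.2  ]
```

a is at its stop, with 2.2 N m. Now b.

```bash
python3 -m creep '[[[28,0,0,0,-4],[28,0,0,0,0],[28,0,0,-6,0],[28,0,0,-30,0],[28,0,0,-35,0],[28,0,0,0,0]]]' 10|head -2; python3 goal.py b -25 60
```

```text
time_s: 32.65
tcp_pos: [0.6792, 0.0027, 0.2569]
t 32.65 shift [  33.3 -141.5   68. ] spin 85.0 q [ 0.39  0.46 -0.67  1.31  0.28  1.47 -0.78] w 28.2 ff 0.0 F [0.1 1.1 0.1] M [-0.028 -0.071  0.008]
```

```bash
python3 -m creep '[[[28,11,-47,0,0],[28,11,-47,0,0],[28,11.3,-47.5,0,0],[28,0,0,0,-10.5],[28,0,0,0,-10.5],[28,0,0,0,-10.5],[28,0,0,0,-10.5],[28,0,0,20,-10.5],[28,0,0,20,-10.5],[28,0,0,20,-10.5],[28,0,0,0,-10.5],[28,0,0,0,-10.5]]]' 10|head -2; python3 -m creep '[[[28,0,0,0,-0.5],[28,0,0,0,0]]]' |head -2; python3 goal.py b -25 -8
```

```text
time_s: 34.15
tcp_pos: [0.5715, 0.1016, 0.1925]
time_s: 34.4
tcp_pos: [0.572, 0.1018, 0.1932]
t 34.4 shift [-1.4  1.2 72.7] spin -0.2 q [ 0.55  0.37 -1.    1.64  0.32  1.31  0.63] w 28.2 ff 0.0 F [-0.6  1.1  0.1] M [ 0.024 -0.148 -0.044]
```

```bash
python3 -m creep '[[[28,-1.4,1.2,25,0],[28,0,0,25,0],[28,0,0,22,0],[28,0,0,0,0]]]' 10 | head -2;python3 goal.py b -25 -8| sed 's/ q .*w/ w/'; python3 -m creep '[[[0,0,0,0,0],[0,0,0,0,0],[0,0,0,0,0],[0,0,0,0,0]]]' 58|grep wid; python3 goal.py b -25 -8| sed 's/ q .*w/ w/';  for i in 1 2 3 4; do python3 -m creep '[[[0,0,0,0,4],[0,0,0,0,4],[0,0,0,0,0]]]'>/dev/null; python3 goal.py b -25 -8 | sed 's/ q .*w/ w/';done
```

```text
time_s: 34.9
tcp_pos: [0.5732, 0.1025, 0.1202]
t 34.9 shift [-0.5 -0.1 -0.3] spin -0.0 w 27.8 ff 0.0 F [0.7 0.4 0.5] M [ 0.127 -0.131  0.032]
width: 0.0114
t 35.4 shift [ 0.5 -2.5  2.1] spin 0.1 w 11.4 ff 55.8 F [ 4.6  4.  -2.9] M [ 1.275 -1.096  0.489]
t 35.77 shift [ 0.2 -2.8  2.2] spin -7.9 w 11.2 ff 57.3 F [ 4.2  4.9 -4. ] M [ 1.613 -1.501  0.556]
t 36.15 shift [-0.2 -2.9  2.3] spin -15.9 w 11.4 ff 59.0 F [ 5.   4.6 -3.5] M [ 1.612 -1.63   0.714]
t 36.52 shift [-0.7 -2.8  2.5] spin -23.9 w 12.3 ff 59.4 F [ 3.3  4.4 -0.8] M [ 1.606 -1.215  0.68 ]
t 36.9 shift [-1.2 -2.6  2.6] spin -31.9 w 13.2 ff 59.5 F [2.8 4.8 2. ] M [ 1.714 -1.013  0.709]
```

```bash
for i in 1 2 3 4 5 ; do python3 -m creep '[[[0,0,0,0,4],[0,0,0,0,0]]]'>/dev/null; python3 goal.py b -57 -8 | sed 's/ q .*w/ w/';done
```

```text
t 37.15 shift [-1.5 -2.5  2.7] spin -3.9 w 13.0 ff 60.0 F [2.  5.7 2.3] M [ 1.746 -0.996  0.741]
t 37.4 shift [-1.7 -2.5  2.7] spin -7.9 w 13.3 ff 60.4 F [1.2 5.2 2.6] M [ 1.786 -0.909  0.729]
t 37.65 shift [-2.  -2.4  2.7] spin -11.8 w 13.5 ff 62.7 F [2.5 6.  2.2] M [ 1.747 -0.917  1.192]
t 37.9 shift [-2.3 -2.3  2.7] spin -15.8 w 13.9 ff 66.9 F [2.1 6.1 2.4] M [ 1.714 -0.93   1.449]
t 38.15 shift [-3.  -1.9  2.7] spin -19.7 w 14.9 ff 65.7 F [0.7 6.9 3.2] M [ 1.876 -0.53   1.48 ]
```

```bash
python3 -m creep '[[[0,0,0,0,4],[0,0,0,0,0]]]'>/dev/null; python3 goal.py b -57 -8 | sed 's/ q .*w/ w/'; python3 -m creep '[[[28,0,0,0,-4],[28,0,0,0,0],[28,0,0,-6,0],[28,0,0,-50,0],[28,0,0,-60,0],[28,0,0,-60,0],[28,0,0,-60,0],[28,0,0,0,0]]]' 10|head -2; python3 goal.py b -76 260
```

```text
t 38.4 shift [-3.3 -1.8  2.8] spin -23.7 w 15.5 ff 73.6 F [1.7 7.5 3.8] M [ 1.943 -0.679  1.885]
time_s: 39.4
tcp_pos: [0.5754, 0.1027, 0.3628]
t 39.4 shift [ -0.   -1.6 -25.7] spin -1.1 q [ 0.42  0.25 -0.83  1.36  0.18  1.6  -0.16] w 28.0 ff 0.0 F [ 0.4  0.  -0.8] M [ 0.006 -0.192  0.008]
```

```bash
python3 -m creep '[[[28,-50,20,-15,0],[28,-50,0,-10,0],[28,0,0,0,0]]]' 10|head -2; python3 - <<'E'
from h import *
from cell import manip
w=manip.grab_frame("wrist");np.savez("wrist3.npz",**w);im=w["image"][:,:,::-1].copy();p=np.load("p.npy");o=[]
for k in range(3):
    u,v=proj(w,[bolt(p,k,.047)])[0].round().astype(int);u0=min(max(u-30,0),452);v0=min(max(v-30,0),324);print(k,u,v,u0,v0)
    o.append(cv2.resize(cv2.convertScaleAbs(im[v0:v0+60,u0:u0+60],alpha=1.6,beta=15),(266,266),interpolation=cv2.INTER_CUBIC))
b=cv2.resize(im,(440,330));b=cv2.copyMakeBorder(b,0,0,0,798-440,cv2.BORDER_CONSTANT)
cv2.imwrite("pics/w3.png",np.vstack([np.hstack(o),b]))
E
```

```text
time_s: 39.78
tcp_pos: [0.6169, 0.0035, 0.3815]
0 296 186 266 156
1 237 94 207 64
2 199 191 169 161
```

View pics/w3.png

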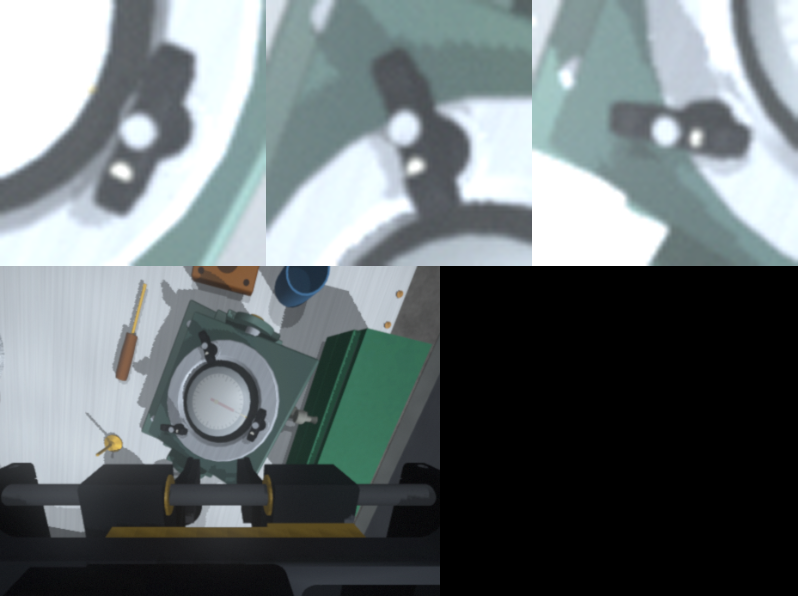

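The w3 crops show the dots at a (293.3,194.3), b (240.8,101.4) and c (206.2,191.9), with each cap on its fitted axis. I'll compute the total turns.

```bash
cat >> fit.py <<'E'
print()
W3=np.load("wrist3.npz")
def ang(f,k,uv):
    top=bolt(p,k,.046);v=unproj(f,uv,top,n)-top
    l=TILT.inv().apply(Ro.from_euler('z',-p[2]).apply(v));return np.degrees(np.arctan2(l[1],l[0])),np.degrees(np.arctan2(v[1],v[0]))
for k,(u1,u3) in enumerate([((322,117),(293.3,194.3)),((221.3,169.5),(240.8,101.4)),((306.5,215.3),(206.2,191.9))]):
    a,b=ang(W1,k,u1),ang(W3,k,u3);d=(a[0]-b[0])%360
    print("abc"[k],"turn rad",np.radians(d).round(3),"minus .7:",(np.radians(d)-.7).round(3),"heading now",round(b[1],1))
E
python3 fit.py|tail -3
```

```text
a turn rad 1.554 minus .7: 0.854 heading now -98.1
b turn rad 1.47 minus .7: 0.77 heading now -54.7
c turn rad 1.344 minus .7: 0.644 heading now 13.5
```

```bash
python3 -c "
from cell import manip
print(manip.job_done())"
```

```text
the job is handed in; nothing more can be done
None
```

I turned all three wing bolts to the nip first, then tightened c, a and b in turn. Each one stopped solidly at 1.5–2.2 N m, well above the 0.4 N m tightening torque. The job was handed in after about 40 s with the arm lifted clear; no verdict came back.

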